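# Clear the ultrasonic cleaner and hold its lid open

## Robot

A 6-joint arm with a two-finger parallel gripper is mounted at the origin on the work surface. World frame = base frame: x ahead of the robot, y to its left, z up, the work surface at z = 0. Lengths are in m, angles in rad, forces in N, time in s.
With the tool pointing down it reaches from about 0.275 to 0.825 m from the base axis. Payload 4.9 kg.
Tool frame: the origin (TCP) lies midway between the tips of the shut fingers; the grasp point (between the pads) lies 19 mm behind it (bot.grip_depth is the distance from the TCP to the grasp point, in m); z points along the fingers, y is the line along which they close (so a half turn about z gives the same grasp; the last joint's range is limited). The gripper opens to 85 mm and grips with 20 to 120 N. Pads are 22 mm wide; open, the fingers measure 114 mm over their backs; the gripper's body (76 mm by 85 mm) begins 54 mm behind the grasp point. The pads swing forward as they close: fully open they stand 13 mm farther back than shut.
Start: joints at [-1.323, 0.326, -0.193, 1.052, 0, 1.437], TCP at [0.205, -0.51, 0.231] pointing down, gripper open.
Joint ranges: [-2.65, 2.65], [-0.97, 1.79], [-1.3, 1.35], [-1.93, 2.1], [-1.47, 1.37], [-3.14, 3.14]. Speed limits (rad/s): [2.57, 2.57, 3.14, 3.14, 3.14, 3.14].

## Interface

Orientations are given as a unit quaternion [w, x, y, z].
In Python, from cell import bot gives the robot as it stands. Calls block until the motion is done:
- bot.move_pose(position, orientation): joint-space move of the TCP to a pose.
- bot.move_linear(position, speed=0.15, rotation=None, until_force=None): straight line of the TCP; rotation=None keeps the orientation; speed is the mean speed in m/s. With until_force (N) it stops when the force on the tool has changed by that much, and returns True; else False.
- bot.goto_joints(angles): joint-space move.
- bot.set_gripper(opening, grasp_force=None): opening from 0.0 (shut) to 1.0 (fully open); grasp_force is the grip in N (None keeps the last); returns when the fingers have stopped.
- bot.wait(seconds).
- bot.solve_ik(position, orientation): joint angles nearest the present ones, or None.
- bot.camera(name): name is "scene" or "top" or "wrist"; returns the picture (480x640x3 uint8, red, green, blue); there is no depth.
- bot.calibration(name): a dict with "mtx" (3x3 intrinsics, pixels), "extrinsics" (4x4, takes a point from world to camera coordinates); the wrist camera has in their place "hand_eye" (4x4, takes a point from camera to tool coordinates, whose origin is the TCP and whose axes are the flange's). Camera axes: x right, y down, z forward; pixel columns grow to the right and rows downward; lengths in m; the calibration is good to about 2 mm. A picture is of the moment at which its call begins: read the wrist's pose just before it. calibration takes no time and is no camera call.
A pose or a line that the arm cannot do raises bot.PlanningError and nothing moves.
- bot.close_job(): hands the job in; it is judged then, once.
Trained networks look in the newest picture that a camera, given by its name, has taken for a name from the list of things; names that differ only in an ending like _2 or _b are one class to them, and where a whole thing is asked for, a point or a joint stands for the part that bears it (a point fixed in the world has none). Each returns a list of dicts, best first, with "confidence" (0 to 1); they miss things now and then, are a little off and sometimes report something else, mostly with a low value. They report only what shows in the picture. A call takes as long as a camera call. They do not tell look-alikes from the thing itself.
- bot.search_frame(camera, thing): "bbox" ([left, top, width, height] in pixels, round what is visible of it).
Readings, each from a call of its own:
- bot.read_clock(): time.
- bot.read_joint_positions(): joint angles.
- bot.read_joint_vel(): joint speeds.
- bot.read_joint_efforts(): joint torques, N m.
- bot.read_position(): TCP position.
- bot.read_tool_rot(): TCP orientation.
- bot.read_ft_force(): force on the tool from outside, world axes, zero at the start.
- bot.read_moment(): the same for the moment, N m.
- bot.read_gripper_width(): opening from 0.0 (shut) to 1.0 (fully open).
- bot.read_finger_force(): force on a finger pad.
Only numpy, scipy, OpenCV 4.12 (cv2) and the standard library are available. Lean on these libraries where they do the work, as an engineer would, in place of code of your own. Each camera call takes 0.05 s, during which the arm holds its last target. There are 200 camera calls.

## Task

The wire basket was left standing on the closed lid of the ultrasonic cleaner: hang it by its orange handle on the hook of the blue drip stand and let go of it. Then take the lid by its black handle, raise it to 45 degrees open and finish while still holding it there in the gripper, for the colleague across the bench to work in the tank; it falls shut if let go. Leave the beaker, the jar and the screwdriver where they are.

Things in the scene. Friction and masses are not known exactly. Their poses are not given: they have to be found in the camera images.
- cleaner: Ultrasonic cleaner, fixed to the bench: white open-topped housing 220 (x) x 260 (y) x 120 mm high. Origin at the centre of its underside; its +x side (blue control panel) faces away from the robot, its -x side carries the lid hinge. Its x and y axes are level.
- lid (a joint): Angle of the cleaner's grey lid in rad: 0 shut, growing as the far (+x) edge rises; 45 degrees is 0.785; stop at 1.35. Lid about 0.5 kg, 220 x 260 x 8 mm, top face 129 mm above the bench when shut. It turns freely about the hinge along its robot-side edge and falls shut from any angle. The basket stands on it at the start.
- lid_hinge (a point): Point on the lid's hinge line, middle of the robot-side edge at the lid's underside: at (-110, 0, 121) mm in the cleaner's frame. The hinge line runs along the cleaner's y. Its axes turn with the lid: x towards the far edge, z out of the lid's top.
- lid_handle (a point): Middle of the lid's black handle: a round bar 10 mm thick, 110 mm long along the cleaner's y, on a post at each end, its centre line 40 mm above the lid's top (169 mm above the bench when shut) and 35 mm in from the far edge. In the lid's axes it lies 185 mm along x and 48 mm along z from lid_hinge. It can turn between the finger pads.
- basket: Loose steel wire basket, 80 (x) x 120 (y) x 50 mm high, about 0.22 kg; origin at the centre of its underside. Its rigid upright orange handle of 8 mm round bar stands in its y-z plane: uprights at y = +-56 mm, nearly level top bar from y = -48 to 48 mm, centre line 130 mm above the underside in the middle, 126 at the ends; about 76 mm clear between bar and basket rim.
- bail (a point): Middle of the handle's top bar (centre line), 130 mm above the basket's underside; axes as the basket's.
- stand: Blue drip stand, fixed: round foot of radius 50 mm, post of radius 8 mm and 255 mm high, one hook of 8 mm round bar that leaves the post at 235 mm height (centre line), runs level along the stand's -x (towards the robot) to 98 mm from the post axis, then turns up to its tip 114 mm from the axis, 257 mm high (centre). Origin under the post, on the bench.
- hook_seat (a point): Point on top of the level part of the hook, 70 mm from the post axis along the stand's -x, 239 mm above the bench: a good place for the handle bar to rest. Axes as the stand's.
- beaker: Bystander: loose glass beaker, radius 33 mm at the rim, 85 mm high, near the stand's foot on the side away from the robot. Origin at the centre of its underside.
- jar: Bystander: loose amber jar with white cap, radius 30 mm, 70 mm high, beyond the cleaner. Origin at the centre of its underside.
- screwdriver: Bystander: loose screwdriver lying on the bench along x between cleaner and stand. Origin under its middle.
There are look-alikes about, which are no part of the job. There is more than one size of the basket; the one meant has the size given above.

How it is judged:
On the way, in this order (a step that is already met when the one before it is completed fails the run):
1. the basket hangs by its handle on the hook, let go (z of bail in the frame of stand between 0.225 and 0.275 m and x of bail in the frame of stand between -0.125 and 0 m and y of bail in the frame of stand between -0.045 and 0.045 m and height (world z) of basket above 0.06 m and contact force between basket and stand above 0.5 N and contact force between basket and the fingers below 0.05 N and value of joint lid below 0.15 rad), for 0.3 s.
2. the fingers have the lid well on its way up (value of joint lid above 0.4 rad and contact force between lid and the fingers above 0.4 N), for 0.1 s.
At the end, for the whole second after the job is handed in: The lid stands still between 39 and 51 degrees open (0.68 to 0.89 rad), held by the fingers, no loose thing touching it; the basket hangs from the hook by its handle, bar within the hook's length, touched by no finger and clear of the bench; the bystanders are within 40 mm of where they stood (value of joint lid between 0.68 and 0.89 rad and velocity of joint lid between -0.08 and 0.08 rad/s and contact force between lid and the fingers above 0.4 N and contact force between lid and beaker below 0.1 N and contact force between lid and jar below 0.1 N and contact force between lid and screwdriver below 0.1 N and contact force between lid and basket below 0.1 N and z of bail in the frame of stand between 0.225 and 0.275 m and x of bail in the frame of stand between -0.125 and 0 m and y of bail in the frame of stand between -0.045 and 0.045 m and height (world z) of basket above 0.06 m and contact force between basket and stand above 0.5 N and contact force between basket and the fingers below 0.05 N); the arm keeps its last pose, push and grip.
It fails at once if the beaker is pushed away or knocked over (distance of beaker from where it was at the start of the episode above 0.04 m or angle between beaker's own z axis and vertical above 0.5 rad).
It fails at once if the jar is pushed away or knocked over (distance of jar from where it was at the start of the episode above 0.04 m or angle between jar's own z axis and vertical above 0.5 rad).
It fails at once if the screwdriver is pushed away or knocked over (distance of screwdriver from where it was at the start of the episode above 0.04 m).
It also fails if it takes over 64 s, if anything falls off the work surface, if the arm or the gripper's body presses on something with over 40 N, if the wrist force passes 120 N, or if a joint passes its speed limit or range.

## Working session

There is one attempt and no reset: what is moved stays moved. The work goes in short steps, each a Python script; the robot and the scene stay as the last script left them, time stands still between calls to the robot, and variables do not carry over. Pictures are saved under pics/ and viewed, at most 10 in all, crops included, and the job is handed in when it is done.

```bash
mkdir -p pics
python3 - <<'E'
from cell import bot
import cv2,numpy as np
for c in ["scene","top"]:
    im=bot.camera(c); cv2.imwrite(f"pics/{c}0.png",im[:,:,::-1])
    k=bot.calibration(c); print(c,np.round(k["mtx"],1).tolist(),np.round(k["extrinsics"],4).tolist())
    for t in ["cleaner","lid","lid_handle","basket","bail","stand","beaker","jar","screwdriver"]:
        try: print(t,[(np.round(d["bbox"]).tolist(),round(d["confidence"],2)) for d in bot.search_frame(c,t)][:4])
        except Exception as e: print(t,e)
print(bot.calibration("wrist"),bot.read_clock(),bot.read_tool_rot())
E
```

```text
scene [[588.3, 0.0, 323.6], [0.0, 588.3, 233.0], [0.0, 0.0, 1.0]] [[0.5046, 0.8631, -0.0219, -0.2409], [0.5504, -0.3411, -0.762, -0.1901], [-0.6652, 0.3724, -0.6472, 1.8528], [0.0, 0.0, 0.0, 1.0]]
cleaner [([202.0, 218.0, 136.0, 130.0], 0.68)]
lid [([198.0, 216.0, 138.0, 96.0], 0.56)]
lid_handle [([199.0, 219.0, 140.0, 98.0], 0.92), ([270.0, 330.0, 30.0, 39.0], 0.18)]
basket [([162.0, 308.0, 51.0, 49.0], 0.91), ([211.0, 204.0, 65.0, 73.0], 0.61), ([219.0, 217.0, 25.0, 15.0], 0.42)]
bail [([215.0, 206.0, 62.0, 71.0], 0.88), ([158.0, 307.0, 51.0, 49.0], 0.87)]
stand [([368.0, 153.0, 51.0, 111.0], 0.66), ([214.0, 204.0, 63.0, 73.0], 0.2)]
beaker []
jar [([271.0, 330.0, 30.0, 37.0], 0.64)]
screwdriver [([337.0, 274.0, 32.0, 45.0], 0.79), ([212.0, 204.0, 64.0, 75.0], 0.63)]
top [[573.2, 0.0, 311.1], [0.0, 573.2, 232.9], [0.0, 0.0, 1.0]] [[-0.0117, -0.9999, -0.0006, -0.0469], [-0.9859, 0.0116, -0.1671, 0.5667], [0.1671, -0.0014, -0.9859, 1.1421], [0.0, 0.0, 0.0, 1.0]]
cleaner [([308.0, 188.0, 135.0, 122.0], 0.66)]
lid [([306.0, 190.0, 138.0, 118.0], 0.81)]
lid_handle [([306.0, 192.0, 137.0
[... 273 characters left out ...]
2.0, 37.0, 41.0], 0.68)]
jar [([376.0, 153.0, 29.0, 35.0], 0.57)]
screwdriver [([280.0, 166.0, 16.0, 94.0], 0.8)]
{'mtx': array([[353.07116842,   0.        , 319.06091059],
       [  0.        , 353.07116842, 238.55147644],
       [  0.        ,   0.        ,   1.        ]]), 'hand_eye': array([[ 1.33022728e-03, -9.46157763e-01, -3.23703131e-01,
         8.35352353e-02],
       [ 9.99998885e-01,  1.03892660e-03,  1.07270304e-03,
         1.08371073e-04],
       [-6.78642518e-04, -3.23704197e-01,  9.46158090e-01,
        -1.42384110e-01],
       [ 0.00000000e+00,  0.00000000e+00,  0.00000000e+00,
         1.00000000e+00]])} 1.0 [-1.04541176e-06  9.81835430e-01  1.89734520e-01  1.20970409e-06]
```

View pics/scene0.png

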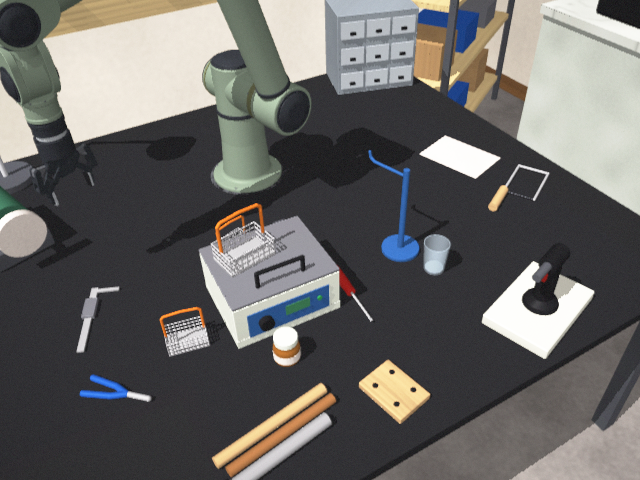

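View pics/top0.png

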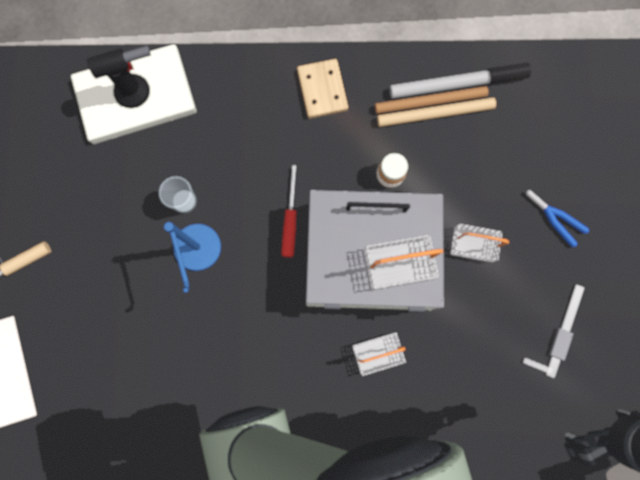

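Scene: the target basket is on the lid (bar 217,228 to 263,207), with a small look-alike at (187,333). The stand post top is at (405,171) and its hook tip at (370,153). Top: basket bar runs (373,264)-(441,252), lid handle (348,207)-(408,208), hook tip (185,289), foot (198,247).

```bash
cat > h.py <<'E'
from cell import bot
import cv2,numpy as np
from scipy.spatial.transform import Rotation as R
def cam(c):
    k=bot.calibration(c)
    if c!="wrist": return k["mtx"],k["extrinsics"]
    T=np.eye(4); q=bot.read_tool_rot(); T[:3,:3]=R.from_quat([q[1],q[2],q[3],q[0]]).as_matrix(); T[:3,3]=bot.read_position()
    return k["mtx"],np.linalg.inv(T@k["hand_eye"])
def plane(c,uv,z):
    K,E=cam(c) if isinstance(c,str) else c
    d=E[:3,:3].T@np.linalg.inv(K)@[*uv,1]; o=-E[:3,:3].T@E[:3,3]
    return o+d*(z-o[2])/d[2]
def proj(c,p):
    K,E=cam(c) if isinstance(c,str) else c
    q=K@(E[:3,:3]@p+E[:3,3]); return q[:2]/q[2]
def quat(psi,tilt=0):
    """tool down, finger closing line (tool y) at world yaw psi; tilt about tool y"""
    y=np.array([np.cos(psi),np.sin(psi),0]); z=np.array([0,0,-1.]); x=np.cross(y,z)
    r=R.from_matrix(np.c_[x,y,z])*R.from_rotvec([0,tilt,0]); q=r.as_quat(); return np.array([q[3],*q[:3]])
E
python3 - <<'E'
from h import *
np.set_printoptions(precision=4,suppress=True)
P=lambda n,c,uv,z: print(n,c,plane(c,uv,z))
for uv in [(309,191),(443,194),(444,307),(307,306)]: P("lid","top",uv,.129)
for uv in [(271,289),(201,248),(294,221),(338,265)]: P("lid","scene",uv,.129)
for uv in [(348,207),(408,208)]: P("lidhandle","top",uv,.169)
for uv in [(257,277),(303,262)]: P("lidhandle","scene",uv,.169)
for uv in [(373,264),(441,252)]: P("bar","top",uv,.256)
for uv in [(217,227),(263,208)]: P("bar","scene",uv,.256)
P("foot","top",(198,247),.01);P("foot","scene",(400,247),.01)
P("tip","top",(185,289),.257);P("tip","scene",(370,153),.257)
P("posttop","top",(170,227),.255);P("posttop","scene",(405,170),.255)
P("jar","top",(393,163),.07);P("beaker","top",(176,190),.085);P("sd","top",(289,235),.02)
E
python3 - <<'E'
import cv2
a=cv2.imread('pics/scene0.png')[140:350,190:430]; b=cv2.imread('pics/top0.png')[160:320,150:460]
a=cv2.resize(a,None,fx=2.4,fy=2.4,interpolation=2)
b=cv2.resize(b,None,fx=2.5,fy=2.5,interpolation=2); cv2.imwrite('pics/topc.png',b)
E
```

```text
lid top [ 0.6354 -0.0503  0.129 ]
lid top [ 0.6263 -0.312   0.129 ]
lid top [ 0.4072 -0.3029  0.129 ]
lid top [ 0.4121 -0.044   0.129 ]
lid scene [ 0.6154 -0.2102  0.129 ]
lid scene [ 0.4077 -0.2915  0.129 ]
lid scene [ 0.4347 -0.0568  0.129 ]
lid scene [ 0.6272 -0.0464  0.129 ]
lidhandle top [ 0.5939 -0.1231  0.169 ]
lidhandle top [ 0.5906 -0.2355  0.169 ]
lidhandle scene [ 0.6045 -0.2345  0.169 ]
lidhandle scene [ 0.615  -0.1284  0.169 ]
bar top [ 0.4761 -0.1573  0.256 ]
bar top [ 0.4952 -0.2733  0.256 ]
bar scene [ 0.5075 -0.2731  0.256 ]
bar scene [ 0.5    -0.1612  0.256 ]
foot top [0.5447 0.1881 0.01  ]
foot scene [0.5466 0.1938 0.01  ]
tip top [0.4376 0.1594 0.257 ]
tip scene [0.4417 0.1601 0.257 ]
posttop top [0.544  0.1882 0.255 ]
posttop scene [0.545  0.1908 0.255 ]
jar top [ 0.7076 -0.2254  0.07  ]
beaker top [0.6515 0.2205 0.085 ]
sd top [ 0.5667 -0.0066  0.02  ]
```

View pics/topc.png

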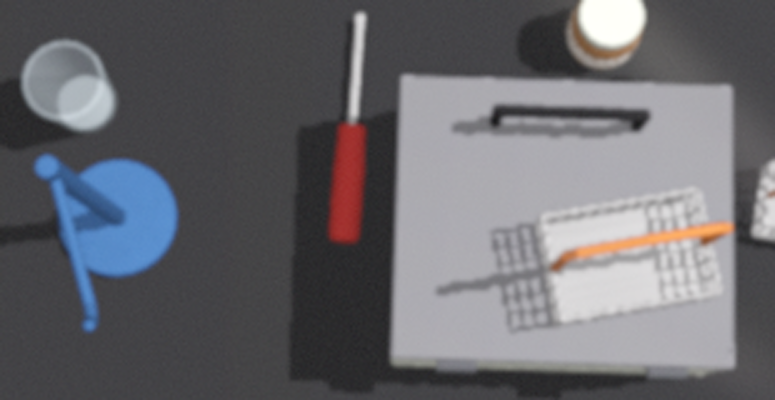

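Run:
```python
from h import *
np.set_printoptions(precision=3,suppress=True)
for psi in (.163,.163+np.pi,.27,.27+np.pi):
    print(psi,bot.solve_ik([.486,-.215,.36],quat(psi)), bot.solve_ik([.477,.17,.26],quat(psi)))
c=[bot.solve_ik([.486,-.215,.40],quat(p)) for p in(.163,.163+np.pi)]
q=min([x for x in c if x is not None],key=lambda x:abs(x[5]))
bot.set_gripper(0.6,60)
bot.goto_joints(q)
C=cam("wrist"); im=bot.camera("wrist"); cv2.imwrite("pics/w1.png",im[:,:,::-1])
hsv=cv2.cvtColor(im,cv2.COLOR_RGB2HSV)
m=cv2.inRange(hsv,(5,150,120),(20,255,255))
n,l,s,ce=cv2.connectedComponentsWithStats(m)
for i in range(1,n):
    if s[i,4]>100: print(s[i],ce[i])
print(bot.read_position(),bot.read_ft_force(),bot.read_clock())
print(C[1].tolist())
```

```text
0.163 [-0.555  0.241  0.017  1.347  0.     0.852] [ 0.197  0.227 -0.253  1.091  0.     1.604]
3.304592653589793 [-0.555  0.241  0.017  1.347  0.    -2.289] [ 0.197  0.227 -0.253  1.091  0.    -1.537]
0.27 [-0.555  0.241  0.017  1.347  0.     0.745] [ 0.197  0.227 -0.253  1.091  0.     1.497]
3.411592653589793 [-0.555  0.241  0.017  1.347  0.    -2.396] [ 0.197  0.227 -0.253  1.091  0.    -1.644]
[178 102  33  77 440] [188.905 138.248]
[318 146  10 139 689] [322.79  212.395]
[444 191  33  38 255] [453.89  203.953]
[ 519  204   46  144 2100] [540.898 273.274]
[326 276  26  67 294] [337.544 318.5  ]
[ 0.485 -0.216  0.399] [ 0.514 -1.    -0.368] 3.1083
[[0.9867786197279107, 0.16206290114060487, -0.0018898999362535406, -0.44380724193646326], [0.15396970044412092, -0.9337315883634947, 0.3231696957286254, -0.3726686272054426], [0.05060915918118151, -0.31918793361603626, -0.9463391443034035, 0.44617882941516246], [0.0, 0.0, 0.0, 1.0]]
```

View pics/w1.png

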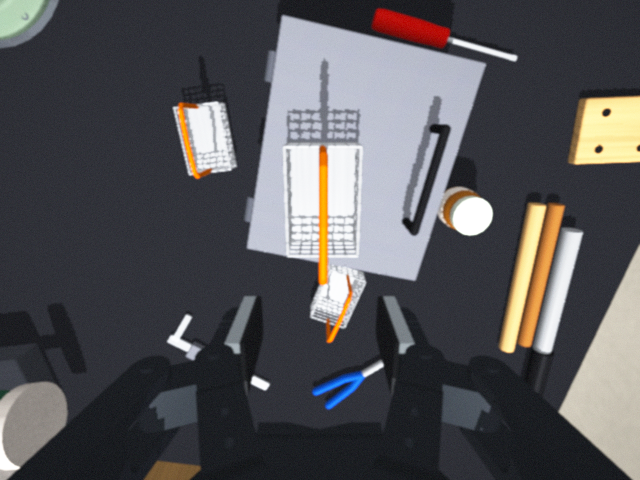

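Wrist view: the basket bar runs vertically at column 323 from row 148 to 284, straight on the lid basket. The lid handle runs (443,128) to (412,230).

```bash
cat >> h.py <<'E'
W1=(bot.calibration("wrist")["mtx"],np.array([[0.9867786197279107, 0.16206290114060487, -0.0018898999362535406, -0.44380724193646326], [0.15396970044412092, -0.9337315883634947, 0.3231696957286254, -0.3726686272054426], [0.05060915918118151, -0.31918793361603626, -0.9463391443034035, 0.44617882941516246],[0,0,0,1.]]))
E
python3 - <<'E'
from h import *
np.set_printoptions(precision=4,suppress=True)
im=cv2.imread("pics/w1.png"); m=cv2.inRange(cv2.cvtColor(im,cv2.COLOR_BGR2HSV),(5,150,120),(20,255,255))
for r in (155,185,215,245,275): print(r,plane(W1,(np.nonzero(m[r,310:335])[0].mean()+310,r),.257))
a,b=plane(W1,(323,149),.255),plane(W1,(322.5,283),.255); print(a,b,np.linalg.norm(a-b),(a+b)/2)
print([plane(W1,p,.169) for p in [(443,128),(412,230)]],[plane(W1,p,.129) for p in [(282,16),(485,64),(415,280),(248,248)]])
E
```

```text
155 [ 0.4798 -0.1605  0.257 ]
185 [ 0.4837 -0.1839  0.257 ]
215 [ 0.4885 -0.2086  0.257 ]
245 [ 0.4926 -0.2349  0.257 ]
275 [ 0.4957 -0.2629  0.257 ]
[ 0.479  -0.1561  0.255 ] [ 0.4979 -0.2715  0.255 ] 0.11688980669390145 [ 0.4885 -0.2138  0.255 ]
[array([ 0.5968, -0.1229,  0.169 ]), array([ 0.5925, -0.2328,  0.169 ])] [array([ 0.4189, -0.043 ,  0.129 ]), array([ 0.6362, -0.0521,  0.129 ]), array([ 0.6257, -0.3084,  0.129 ]), array([ 0.4094, -0.2996,  0.129 ])]
```

Run:
```python
from h import *
np.set_printoptions(precision=4,suppress=True)
q=quat(.162); g=np.array([.4931,-.2434,0])
bot.move_pose(g+[0,0,.32],q)
bot.move_linear(g+[0,0,.239],.1)
bot.set_gripper(0,60)
print(bot.read_gripper_width(),bot.read_finger_force(),bot.read_ft_force())
bot.move_linear(g+[0,0,.33],.1)
print(bot.read_gripper_width(),bot.read_finger_force(),bot.read_ft_force())
psi=.27; ux=np.array([np.cos(psi),np.sin(psi),0]); uy=np.array([-ux[1],ux[0],0])
post=np.array([.5448,.189,0])
s=post-.19*ux-.03*uy
bot.move_linear(s+[0,0,.33],.15,rotation=quat(psi))
bot.move_linear(s+[0,0,.28-.019],.15)
print(bot.read_position(),bot.read_clock(),bot.read_ft_force())
for c in("wrist","scene","top"):
    if c=="wrist": C=cam(c); np.save("w2.npy",C[1])
    cv2.imwrite(f"pics/{c}2.png",bot.camera(c)[:,:,::-1])
a=cv2.imread("pics/wrist2.png");b=cv2.imread("pics/scene2.png")[100:340,200:520];b=cv2.resize(b,(480,360)); a=cv2.resize(a,(480,360))[:, :320]
cv2.imwrite("pics/m2.png",np.hstack([a,b]))
```

```text
0.0629327523162198 58.58269929885864 [-0.1095  0.124   3.5604]
0.06558178378738311 58.42352271080017 [ 0.4244 -0.3999 -1.6061]
[0.37   0.1093 0.2615] 9.2917 [-0.5071  0.2745 -1.4501]
```

View pics/m2.png

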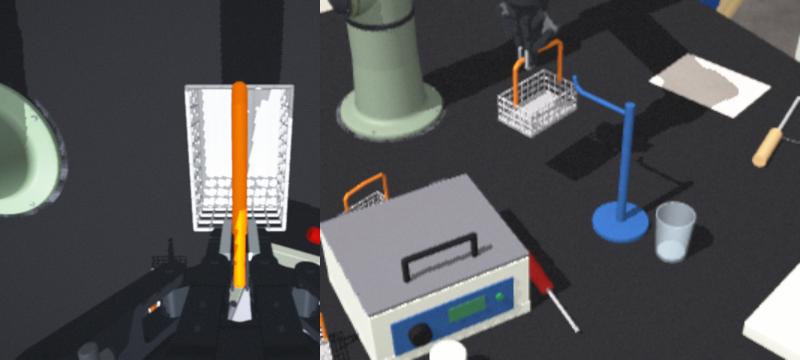

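Held squarely; the bar is vertical at crop column 240 and the hook is just ahead of the basket. I'll check the hook in the wrist picture by colour.

Run:
```python
from h import *
np.set_printoptions(precision=4,suppress=True)
im=cv2.imread("pics/wrist2.png"); m=cv2.inRange(cv2.cvtColor(im,cv2.COLOR_BGR2HSV),(98,120,60),(120,255,255))
n,l,s,ce=cv2.connectedComponentsWithStats(m)
for i in range(1,n):
    if s[i,4]>60: print(s[i],ce[i])
C=(W1[0],np.load("w2.npy"))
psi=.27; ux=np.array([np.cos(psi),np.sin(psi),0]); post=np.array([.5448,.189,0])
for d,z in [(114,.257),(98,.235),(70,.235),(30,.235),(0,.255)]:
    p=proj(C,post-ux*d/1000+[0,0,z]); cv2.circle(im,tuple(int(v) for v in p),3,(0,0,255),-1); print(d,p)
m2=cv2.inRange(cv2.cvtColor(im,cv2.COLOR_BGR2HSV),(3,150,120),(22,255,255)); 
for r in range(115,385,30): print(r,np.nonzero(m2[r,300:345])[0].mean()+300 if m2[r,300:345].any() else None)
cv2.imwrite("pics/w2b.png",im)
```

```text
[  445   117   195   134 12520] [526.7388 184.086 ]
114 [489.5128 244.5507]
98 [501.4259 229.682 ]
70 [557.3263 229.7513]
30 [637.1945 229.8502]
0 [742.3721 243.3521]
115 318.5
145 319.0
175 319.0
205 319.5
235 319.0
265 319.0
295 319.5
325 319.5
355 318.1111111111111
```

View pics/w2b.png

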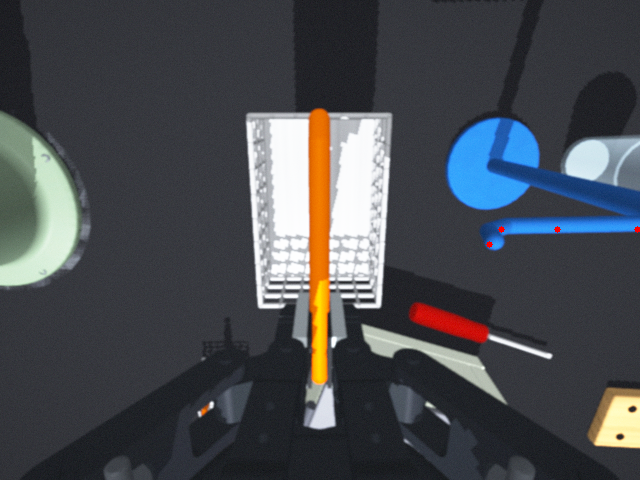

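The predicted hook points (red) lie on the hook within about 3 mm, and it is parallel to the image rows, so the yaw is right. Hanging it now.

Run:
```python
from h import *
np.set_printoptions(precision=4,suppress=True)
psi=.27; ux=np.array([np.cos(psi),np.sin(psi),0]); uy=np.array([-ux[1],ux[0],0])
post=np.array([.5448,.190,0]); s=post-.07*ux-.03*uy
print(bot.move_linear(s+[0,0,.261],.1,until_force=6), bot.read_ft_force())
print(bot.move_linear(s+[0,0,.217],.03,until_force=2), bot.read_position(),bot.read_ft_force())
cv2.imwrite("pics/s3.png",bot.camera("scene")[100:340,250:470,::-1])
p=bot.read_position()
if p[2]<.23:
    bot.set_gripper(.35); bot.wait(.3)
    bot.move_linear(p+[0,0,.11],.08); bot.wait(.6)
    print(bot.read_ft_force(),bot.read_clock())
b=cv2.resize(bot.camera("scene")[100:340,250:470,::-1],None,fx=1.7,fy=1.7)
cv2.imwrite("pics/s4.png",np.hstack([cv2.resize(cv2.imread("pics/s3.png"),None,fx=1.7,fy=1.7),b]))
```

```text
False [-0.4564 -0.8383 -1.2439]
True [0.4851 0.1423 0.2231] [1.6833 0.063  1.0848]
[ 0.3982  0.2854 -0.0016] 14.7583
```

View pics/s4.png

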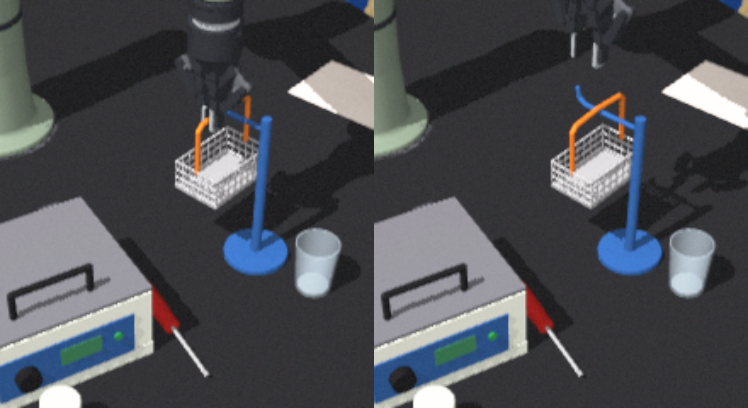

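The basket hangs freely on the hook by mid-bar, gripper clear. Now the lid.

```bash
cat >> h.py <<'E'
PSI=-.038; UX=np.array([np.cos(PSI),np.sin(PSI),0]); Z=np.array([0,0,1.])
def lidpose(th,hand,flip,back=0.):
    """TCP pose with grasp point at handle for lid angle th; tool tilted with the lid; 'hand' = handle centre when shut"""
    h=np.array(hand)-.185*UX-.048*Z
    ex=np.cos(th)*UX+np.sin(th)*Z; ez=-np.sin(th)*UX+np.cos(th)*Z
    q=quat(PSI+flip*np.pi); r=R.from_rotvec(th*np.cross(ex,ez)*-1)*R.from_quat([*q[1:],q[0]])
    v=r.as_quat(); return h+.185*ex+.048*ez+ez*(back-bot.grip_depth), np.array([v[3],*v[:3]])
E
python3 - <<'E'
from h import *
np.set_printoptions(precision=4,suppress=True)
H=[.594,-.1785,.169]
for f in (0,1):
    for t in (0,.4,.785): print(f,t,lidpose(t,H,f)[0],bot.solve_ik(*lidpose(t,H,f)))
bot.set_gripper(.6,40)
bot.move_linear(bot.read_position()+[0,0,.03],.15)
bot.move_pose(*lidpose(0,H,0,.12))
C=cam("wrist"); im=bot.camera("wrist"); cv2.imwrite("pics/w5.png",im[:,:,::-1])
for y in(-.05,0,.05):
    p=np.array(H)+y*np.array([-UX[1],UX[0],0]); print(proj(C,p)); cv2.circle(im,tuple(int(v) for v in proj(C,p)),3,(255,0,0),-1)
cv2.imwrite("pics/w5.png",im[:,:,::-1]); print(bot.read_ft_force(),bot.read_clock())
E
```

```text
0 0 [ 0.594  -0.1785  0.1503] [-0.4109  0.5148 -0.1154  0.9405  0.      1.1979]
0 0.4 [ 0.568  -0.1775  0.22  ] [-0.3631  0.7534  0.4096  1.608  -0.1247  1.2697]
0 0.785 [ 0.5192 -0.1757  0.2725] None
1 0 [ 0.594  -0.1785  0.1503] [-0.4109  0.5148 -0.1154  0.9405  0.     -1.9437]
1 0.4 [ 0.568  -0.1775  0.22  ] [-0.3631  0.7534  0.4096  1.608  -0.1247 -1.8719]
1 0.785 [ 0.5192 -0.1757  0.2725] None
[318.3213 300.5305]
[318.466  239.7259]
[318.6301 170.8027]
[-0.469   0.1936  0.0035] 16.875
```

View pics/w5.png

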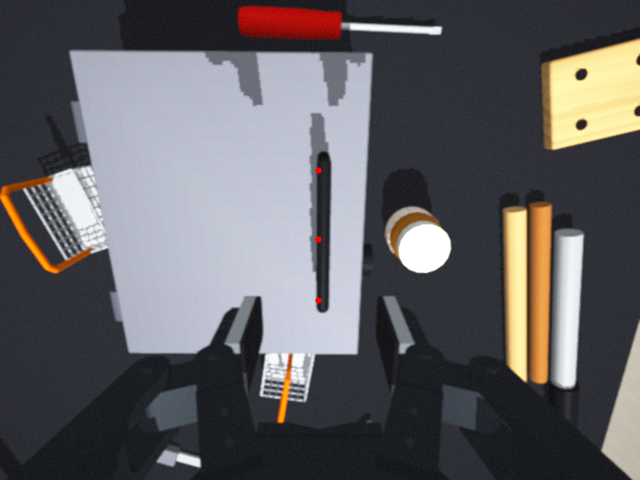

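The bar is at column 323.5, 5 px right of the red prediction, so about 4 mm further in x. I'll correct to x=0.597 and tilt the tool only part-way with the lid.

```bash
cat >> h.py <<'E'
def lidpose2(th,hand,k=.45):
    p,_=lidpose(th,hand,0,bot.grip_depth); _,q=lidpose(k*th,hand,0)
    return p+bot.grip_depth*R.from_quat([*q[1:],q[0]]).as_matrix()[:,2], q
H=[.597,-.1785,.169]
E
python3 - <<'E'
from h import *
np.set_printoptions(precision=4,suppress=True)
for t in np.linspace(0,.79,5): print(t,bot.solve_ik(*lidpose2(t,H)))
p,q=lidpose2(0,H)
bot.move_linear(p,.1,until_force=8)
print(bot.read_position(),p); f0=bot.read_ft_force()
bot.set_gripper(0,40)
print(bot.read_gripper_width(),bot.read_finger_force(),f0,bot.read_ft_force(),bot.read_clock())
for t in (.06,.12):
    p,q=lidpose2(t,H); bot.move_linear(p,.05,rotation=q)
    print(t,bot.read_ft_force(),bot.read_moment(),bot.read_gripper_width(),bot.read_clock())
E
```

```text
0.0 [-0.4089  0.5199 -0.1068  0.9441  0.      1.1999]
0.1975 [-0.4019  0.5332  0.0067  1.1274 -0.0316  1.2082]
0.395 [-0.3989  0.5448  0.0979  1.2904 -0.0625  1.2152]
0.5925 [-0.3994  0.5522  0.1614  1.4302 -0.0933  1.2212]
0.79 [-0.403   0.5539  0.1932  1.544  -0.1246  1.2268]
[ 0.5975 -0.1787  0.1511] [ 0.597  -0.1785  0.1503]
0.1004231103083785 38.9950293302536 [ 0.298  -0.6522  0.1256] [-1.278   1.3997  3.4428] 18.6833
0.06 [ 2.3183  0.9151 -2.9856] [-0.1365 -0.507  -0.0609] 0.09913404009519376 19.0667
0.12 [ 3.7514 -0.8395 -3.2699] [-0.1221 -0.8742 -0.0548] 0.09851601915363364 19.45
```

Grasp is firm and forces are small (about 3 N, the lid's weight). Raising.

Run:
```python
from h import *
np.set_printoptions(precision=3,suppress=True)
for t in np.r_[np.arange(.2,.78,.08),.785]:
    p,q=lidpose2(t,H); bot.move_linear(p,.06,rotation=q)
    f=bot.read_ft_force(); print(round(t,2),f,bot.read_finger_force(),bot.read_clock())
    if np.linalg.norm(f)>40: break
bot.wait(.5)
print(bot.read_position(),p,bot.read_gripper_width())
C=cam("wrist"); np.save("w6.npy",C[1])
a=bot.camera("scene")[130:360,170:450,::-1]; b=bot.camera("wrist")[:,:,::-1]
cv2.imwrite("pics/s6.png",np.hstack([cv2.resize(a,(438,360)),cv2.resize(b,(480,360))[:,60:420]]))
```

```text
0.2 [ 5.374 -0.854 -1.188] 39.239153265953064 19.8583
0.28 [ 6.61   0.356 -1.139] 39.26525115966797 20.2667
0.36 [7.816 1.059 0.47 ] 39.24181401729584 20.675
0.44 [8.708 0.654 2.387] 39.25266981124878 21.0917
0.52 [10.16   1.279  5.05 ] 39.304397106170654 21.5083
0.6 [11.986  1.429  7.91 ] 39.38896179199219 21.925
0.68 [10.738  1.36   9.835] 41.76955282688141 22.3417
0.76 [10.758  1.791  9.837] 42.158600091934204 22.7583
0.78 [9.445 2.365 9.92 ] 42.48454928398132 23.0083
[ 0.505 -0.175  0.27 ] [ 0.503 -0.175  0.268] 0.09573715720107386
```

View pics/s6.png

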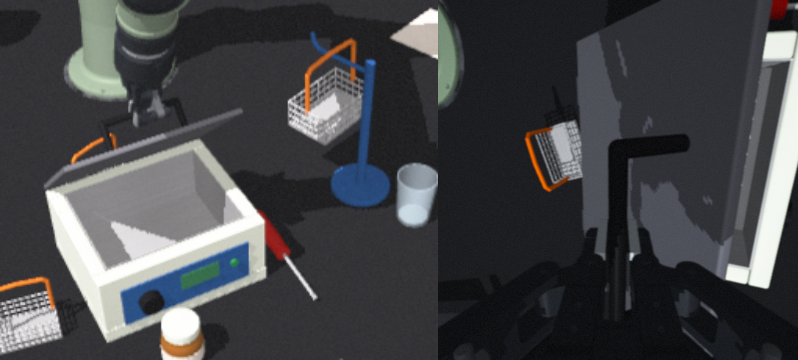

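The lid is up in the gripper, with its free edge running from about (47,188) to (241,111) in the left half; the basket still hangs. I'll check the angle against predicted edge projections.

Run:
```python
from h import *
np.set_printoptions(precision=1,suppress=True)
UY=np.array([-UX[1],UX[0],0])
for c,s in (("scene",1.564),):
  for hx in (.409,.412):
    for t in (.7,.78,.86,.92):
        h=np.array([hx,-.1715,.121]); ex=np.cos(t)*UX+np.sin(t)*Z; ez=-np.sin(t)*UX+np.cos(t)*Z
        print(hx,t,[(proj(c,h+.22*ex+y*UY+z*ez)-[170,130])*s for y in(-.13,.13) for z in (0,.008)])
```

```text
0.409 0.7 [array([ 67., 184.]), array([ 64.9, 178.2]), array([244.3, 122.5]), array([242.4, 117. ])]
0.409 0.78 [array([ 62.4, 171.2]), array([ 60.3, 165.4]), array([240.1, 110.6]), array([238.1, 105.2])]
0.409 0.86 [array([ 57.6, 158.5]), array([ 55.4, 152.8]), array([235.5,  98.8]), array([233.4,  93.5])]
0.409 0.92 [array([ 54. , 149.1]), array([ 51.8, 143.5]), array([231.9,  90.2]), array([229.7,  85. ])]
0.412 0.7 [array([ 67.9, 185.4]), array([ 65.8, 179.5]), array([245.4, 123.6]), array([243.5, 118.2])]
0.412 0.78 [array([ 63.3, 172.5]), array([ 61.1, 166.7]), array([241.2, 111.7]), array([239.2, 106.3])]
0.412 0.86 [array([ 58.5, 159.8]), array([ 56.3, 154. ]), array([236.6,  99.9]), array([234.5,  94.6])]
0.412 0.92 [array([ 54.9, 150.4]), array([ 52.6, 144.8]), array([233. ,  91.3]), array([230.8,  86.1])]
```

The right corner (241,111) matches 0.77–0.78 rad, mid-band. Handing in.

Run:
```python
from h import *
print(bot.read_position(),bot.read_finger_force(),bot.read_ft_force(),bot.read_clock())
print(bot.close_job())
```

```text
[ 0.50502508 -0.17467764  0.2698051 ] 42.484440207481384 [ 9.51477815  2.06472552 10.3572748 ] 23.6083
the job is handed in; nothing more can be done
None
```

The basket hangs let go on the drip stand's hook, the gripper is holding the lid at about 45° (0.77–0.78 rad, judged from the scene camera), and the job was handed in at about 24 s with no verdict shown; I never moved near the beaker, jar or screwdriver.

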